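# Take the keyhole-hung tool caddy down and stand it in the bead tray

### The arm

A 7-joint arm with a two-finger parallel gripper is mounted at the origin on the work surface. World frame = base frame: x ahead of the robot, y to its left, z up, the work surface at z = 0. Lengths are in m, angles in rad, forces in N, time in s.
With the tool pointing down it reaches from about 0.4 to 0.85 m from the base axis. Payload 10.4 kg.
Tool frame: the origin (TCP) lies midway between the tips of the shut fingers; the grasp point (between the pads) lies 19 mm behind it; z points along the fingers, y is the line along which they close (so a half turn about z gives the same grasp; the last joint's range is limited). The gripper opens to 87 mm and grips with 3 to 60 N. Pads are 19 mm wide; open, the fingers measure 117 mm over their backs; the gripper's body (75 mm by 190 mm) begins 51 mm behind the grasp point.
Start: joints at [1.26, 0.332, -0.065, 1.46, 0.022, 1.35, -0.088], TCP at [0.177, -0.599, 0.223] pointing down, gripper open.
Joint ranges: [-2.6, 2.6], [-0.5, 2.12], [-1.47, 1.34], [0.16, 2.42], [-1.27, 4.41], [0.06, 2.06], [-2.6, 2.6]. Speed limits (rad/s): [2.22, 2.22, 2.79, 2.79, 3.14, 3.14, 3.14].

### API

Orientations are given as a unit quaternion [x, y, z, w].
In Python, from bench import r gives the robot as it stands.
- The arm moves only by the tool arm_command, never from a script. Its arguments are lists of equal length, an entry for each row: "xyz": the shift along the world's x, y, z in m, a list of three; "rot": the turn, a rotation vector about the world's x, y, z in rad, a list of three. In form: {"xyz": [[tx, ty, tz], ...], "rot": [[ax, ay, az], ...]}. A call has 1 to 20 rows; each row is the pose to reach, as a shift and turn from the pose commanded when the call began; what a row does not reach only later rows make up. A row lasts 1/12 s, in which the tool goes at most 41.7 mm and 7.16 degrees, less where a joint would pass 70% of its speed; a pose out of reach is approached as far as the arm can. A call with a gripper value outside its range is refused whole. "grip" is the opening, from 0 (shut) to 1 (fully open), set as the call begins (left out, the last holds). The fingers move at their own pace and stop on an object; "squeeze" is the grip in N (left out, the last holds). Time passes only in rows, so rows that repeat a pose let the fingers close. It gives the time, the measured TCP pose, the force, the opening and the grip force at its end, in the units of the state.
- r.read_state(): the state, without advancing time (a new reading comes with each control period).
- r.camera(name): name is "scene" or "top"; returns the picture (384x512x3 uint8, red, green, blue); there is no depth.
- r.camera_model(name): a dict with "fx", "fy", "cx", "cy" (pixels), "T" (4x4, takes a point from camera to world coordinates). Camera axes: x right, y up, looking along -z (the intrinsics and any distortion apply to the point x, -y, -z); pixel columns grow to the right and rows downward; lengths in m; the calibration is good to about 2 mm. A picture is of the moment at which its call begins. camera_model takes no time and is no camera call.
- r.close_job(): hands the job in; it is judged then, once.
Trained networks look in the newest picture that a camera, given by its name, has taken for a name from the list of things; names that differ only in an ending like _2 or _b are one class to them, and where a whole thing is asked for, a point or a joint stands for the part that bears it (a point fixed in the world has none). Each returns a list of dicts, best first, with "conf" (0 to 1); they miss things now and then, are a little off and sometimes report something else, mostly with a low value. They report only what shows in the picture. A call takes as long as a camera call. They do not tell look-alikes from the thing itself.
- r.look_for(label, camera): "at" ([x, y, z] in m, in the coordinates of the camera as it stood for that picture, good to about 4 mm: the middle of the surface that is visible of it).
- r.spot_point(label, camera): "at" ([x, y, z] in m, in the coordinates of the camera as it stood for that picture, good to about 4 mm: a listed point, or the origin of a listed thing).
The state is a dict: "time": time; "joint_positions": joint angles; "joint_vel": joint speeds; "joint_torque": joint torques, N m; "ee_pos": TCP position; "eef_rot": TCP orientation; "ft_force": force on the tool from outside, world axes, zero at the start; "torque": the same for the moment, N m; "width": finger opening in m; "grip_force": force on a finger pad.
Only numpy, scipy, OpenCV 4.12 (cv2) and the standard library are available. Lean on these libraries where they do the work, as an engineer would, in place of code of your own. Each camera call takes 0.05 s, during which the arm holds its last target. There are 200 camera calls.

### The job

The empty plywood tool caddy hangs by two keyhole slots on two screws in the bench-top panel. Take it down properly - lift it until the screw heads stand in the wide holes, then draw it straight off without wrenching it on the screws - and set it down, not dropping it, upright on the lining of the black-rimmed bead tray, so that it can be filled there. Leave the jars, the bangle and everything else where they are.

Things in the scene. Friction and masses are not known exactly. Their poses are not given: they have to be found in the camera images.
- panel: Fixed red-brown wooden tool panel: upright board 420 mm wide, top at 230 mm, on a 12 mm thick base reaching 70 mm in front of the face. Origin: bench level, on the front face, below the middle of the two screws. x along the board, y straight out of the front face (where the caddy hangs), z up. Pliers fixed on the face at x = +-150 mm stand at most 22 mm off it.
- screw_mid (a point): Midpoint between the two screws that carry the caddy, 3.5 mm out from the panel's face, 173 mm above the bench; axes as the panel. Screws at x = +-45 mm from it: shank 5 mm thick, 7 mm long, then a domed head 10 mm across and 3.6 mm thick (tip 10.6 mm off the face).
- caddy: Loose pale plywood caddy, 140 mm wide (x), 110 mm deep (y), 0.25 to 0.42 kg: open bin with 60 mm high walls, flat underside, 5 mm back plate (y = -55 to -50 mm) rising to 150 mm. Origin: centre of its underside; when hung 55 mm off the panel's face and 60 mm above the bench, its axes parallel to the panel's within about 2 degrees (y away from the panel).
- hole_mid (a point): Midpoint between the centres of the two wide holes, mid-thickness of the back plate: caddy (0, -52.5, 95) mm, caddy axes. Holes at x = +-45 mm from it, 17 mm across, each with a 7 mm wide slot running up from it. Hung, the shanks sit at the slots' upper ends, 18 mm above the hole centres: the caddy must rise 18 mm (3 mm either way is free) for the heads to pass.
- grip (a point): Where to pinch the caddy from above, fingers closing along caddy x: caddy (0, 12, 90) mm. It is on a grip tab with a round top, 10 mm thick (x), 60 mm long (y), centred here, top 25 mm above this point, bin walls' edge 30 mm below it; 67 mm out from the panel's face when hung.
- tray: Fixed bead tray, 360 x 260 mm outside (x, y), black rim 10 mm wide and 18 mm high, tan lining with its top 7 mm above the bench. Origin: centre of its underside. Jars and bangle stand towards the +x end (tray x above 70 mm); the lining from tray x = -170 to +60 mm, y within 120 mm, is free.
- jar_a: Clear lidded bead jar, 66 mm across, 45 mm high, in the tray; origin at the centre of its underside.
- jar_b: Smaller clear lidded bead jar, 58 mm across, 38 mm high, in the tray; origin at the centre of its underside.
- bangle: Steel bangle lying in the tray, 68 mm across, 14 mm high; origin at the centre of its underside.
- pliers: Green-handled pliers lying on the bench between panel and tray, 145 x 60 x 15 mm, jaws to +x; origin on the bench near the middle.
- mallet: Mallet lying on the bench, 220 mm long along x, head at +x; origin on the bench, near the middle.
- block: Square steel bench block on a rubber foot, 98 x 98 x 30 mm; origin at the centre of its underside.
- tin: Standing can, 66 mm across, 75 mm high; origin at the centre of its underside.
- cup: White bowl, 90 mm across, 50 mm high; origin at the centre of its underside.
There are look-alikes about, which are no part of the job. Of the things like the caddy, leave any that is pink or purple; of the rest the larger one is meant.

How it is judged:
On the way, in this order (a step that is already met when the one before it is completed fails the run):
1. the caddy is lifted on the panel until the screw heads stand in its wide holes (z of hole_mid in the frame of screw_mid between -0.006 and 0.006 m and x of hole_mid in the frame of screw_mid between -0.006 and 0.006 m and y of hole_mid in the frame of screw_mid between -0.006 and 0.006 m), for 0.05 s.
2. the caddy is drawn off clear of the screw heads (y of hole_mid in the frame of screw_mid above 0.015 m), for 0.05 s.
At the end, for the whole second after the job is handed in: the caddy is off the screws and stands at rest, flat on the tray's lining inside the rim (underside within 3 mm of the lining, tilt under 0.06 rad), let go (z of caddy in the frame of tray between 0.004 and 0.01 m and x of caddy in the frame of tray between -0.125 and 0.125 m and y of caddy in the frame of tray between -0.08 and 0.08 m and angle between caddy's own z axis and vertical below 0.06 rad and linear speed of caddy below 0.02 m/s and angular speed of caddy below 0.1 rad/s); the robot touches nothing.
It fails at once if a bystander is pushed more than 30 mm from its place (distance of any of jar_a, jar_b, bangle, pliers, mallet, block, tin, cup from where it was at the start of the episode above 0.03 m).
It fails at once if a jar is tipped (angle between any of jar_a, jar_b's own z axis and vertical above 0.5 rad).
It fails at once if the caddy is wrenched against the panel or its screws (over 40 N) (contact force between caddy and panel above 40 N).
It fails at once if the caddy falls (moves faster than 0.4 m/s while the fingers do not hold it, as in a drop of about 1 cm or more) (linear speed of caddy above 0.4 m/s and contact force between the fingers and caddy below 0.3 N).
It also fails if it takes over 45 s, if anything falls off the work surface, if the arm or the gripper's body presses on something with over 40 N, if the wrist force passes 120 N, or if a joint passes its speed limit or range.

## Working session

There is one attempt and no reset: what is moved stays moved. The work goes in short steps, Python scripts to look and compute and a tool call to move; the robot and the scene stay as the last step left them, time stands still between calls to the robot, and variables do not carry over. Pictures are saved under pics/ and viewed, at most 10 in all, crops included, and the job is handed in when it is done.

Besides the shell and the picture viewer there is one more tool, called after "Call:" as a command line: name --argument value ..., lists and objects as JSON in quotes. arm_command: Moves the arm, as the interface text tells. Its arguments: {"type":"object","properties":{"xyz":{"type":"array"},"rot":{"type":"array"},"grip":{"type":"number"},"squeeze":{"type":"number"}},"required":["xyz","rot"]}

```bash
mkdir -p pics; cat > h.py <<'E'
from bench import r
import numpy as np, cv2
def w(cam,p):
    T=np.array(r.camera_model(cam)["T"]); return (T@np.r_[p,1])[:3]
def px(cam,P):
    m=r.camera_model(cam); q=np.linalg.inv(np.array(m["T"]))@np.r_[P,1]
    return np.array([m["cx"]+m["fx"]*q[0]/-q[2], m["cy"]-m["fy"]*q[1]/-q[2]])
def spot(l,cam,f="spot_point"):
    for d in getattr(r,f)(l,cam):
        P=w(cam,d["at"]); print(f[:4],l,cam,round(d["conf"],2),P.round(4),px(cam,P).round(0))
def save(cam,name,box=None,s=1):
    im=r.camera(cam)[:,:,::-1]
    if box: a,b,c,d=box; im=im[b:d,a:c]
    cv2.imwrite("pics/"+name,cv2.resize(im,None,fx=s,fy=s,interpolation=cv2.INTER_CUBIC))
E
python3 - <<'E'
from h import *
print(r.camera_model("scene"))
print(r.camera_model("top"))
for c in("scene","top"):
    save(c,c+"0.png",s=1.5)
    for l in("caddy","panel","screw_mid","hole_mid","grip","tray"): spot(l,c)
s=r.read_state();print(s)
E
```

```text
{'fx': 357.76160822205225, 'fy': 357.76160822205225, 'cx': 260.27412105967676, 'cy': 198.82617704549406, 'T': array([[ 0.45766498, -0.52143071,  0.72017552,  1.35537397],
       [ 0.88893961,  0.28487073, -0.35865726, -0.48866571],
       [-0.01814202,  0.80433741,  0.59389577,  0.83271832],
       [ 0.        ,  0.        ,  0.        ,  1.        ]])}
{'fx': 347.8326312502102, 'fy': 347.8326312502102, 'cx': 252.3851677901444, 'cy': 191.66132030955058, 'T': array([[-6.11654730e-02,  9.76675219e-01, -2.05825903e-01,
         2.78701771e-01],
       [-9.98127468e-01, -5.99716114e-02,  1.20400400e-02,
        -5.30561751e-02],
       [-5.84502417e-04,  2.06176922e-01,  9.78514555e-01,
         1.20593698e+00],
       [ 0.00000000e+00,  0.00000000e+00,  0.00000000e+00,
         1.00000000e+00]])}
spot caddy scene 0.89 [ 0.221  -0.2695 -0.0019] [181. 203.]
spot caddy scene 0.84 [ 0.3878 -0.0264  0.0004] [256. 208.]
spot caddy scene 0.75 [ 3.337e-01 -5.105e-01  3.000e-04] [122. 241.]
spot caddy scene 0.54 [ 0.5865 -0.2508  0.0039] [221. 261.]
spot panel scene 0.92 [ 0.5872 -0.2494  0.0038
[... 1599 characters left out ...]
: array([ 1.26038946,  0.3321818 , -0.06473093,  1.46010582,  0.02158341,
        1.34988384, -0.08850639]), 'joint_vel': array([-0.00148549, -0.00042985,  0.00171361,  0.00017246, -0.00041279,
        0.00014969, -0.00119401]), 'joint_torque': array([ 6.26579404e-04, -6.22903132e+01,  2.49701750e-02, -3.90067041e+01,
       -6.10443112e-02,  3.16337007e-02,  2.80847593e-05]), 'ee_pos': array([ 0.17745433, -0.5993039 ,  0.22258418]), 'eef_rot': array([9.89662135e-01, 1.43418457e-01, 3.12863197e-05, 5.26696056e-05]), 'ft_force': array([-0.61755132,  0.41613834, -0.14096587]), 'torque': array([ 6.14602526e-03,  6.43182858e-05, -3.16690103e-02]), 'grip_force': 0.0, 'width': 0.08710220470611871}
```

View pics/scene0.png

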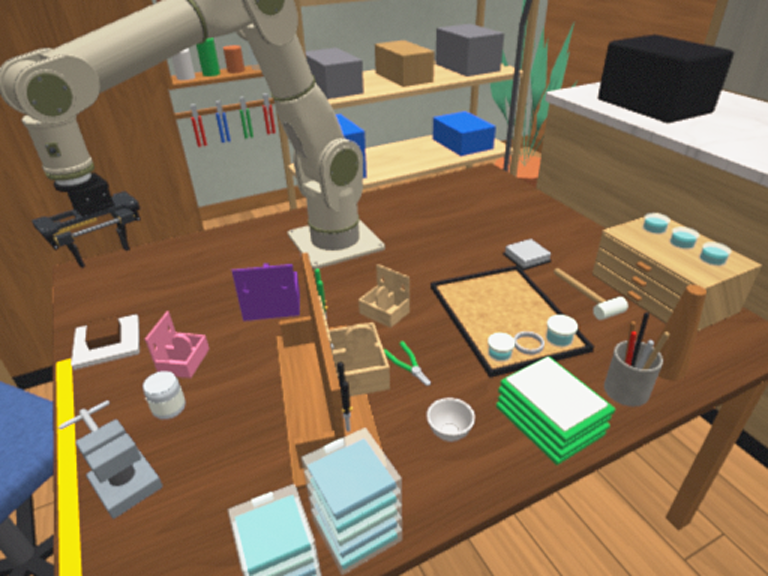

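View pics/top0.png

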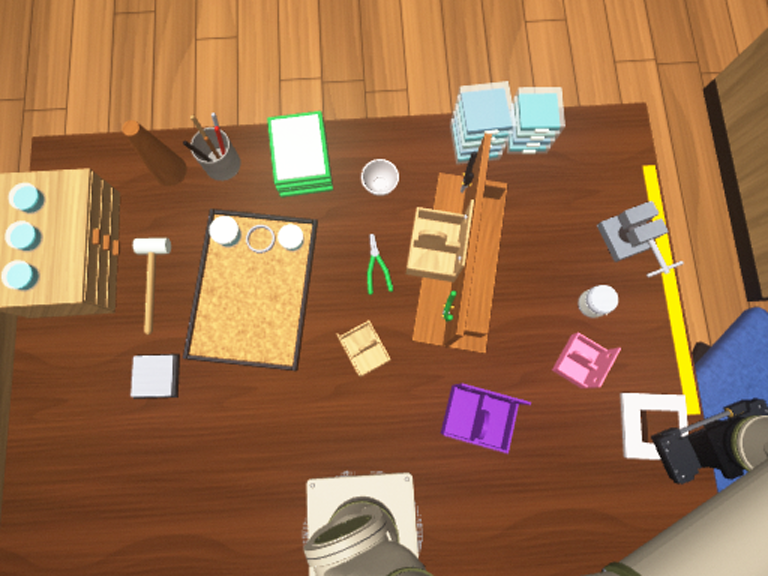

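The pale caddy hangs on the +y face of the panel, at about (430,243) in the top picture and (360,355) in the scene picture. The smaller pale one at (363,347) in the top picture, the pink one and the purple one are look-alikes. The free part of the tray is its near end, around (245,320). Next I'll zoom in to get yaw and position.

```bash
python3 - <<'E'
from h import *
save("top","top1.png",(265,85,345,240),3.8)
save("scene","sc1.png",(185,150,305,320),3.5)
for i in range(3):
  for c in("top","scene"):
    r.camera(c)
    for l in("screw_mid","grip","panel"):
      for d in getattr(r,"spot_point")(l,c):
        P=w(c,d["at"])
        if np.hypot(P[0]-.6,P[1]+.22)<.07: print(c,l,round(d["conf"],2),P.round(4))
for c in ("top","scene"):
  for l in("jar_a","jar_b","bangle","mallet","pliers"): spot(l,c)
E
```

```text
top screw_mid 0.69 [ 0.589  -0.249   0.1726]
top grip 0.79 [ 0.6054 -0.1865  0.1511]
top panel 0.76 [ 0.5898 -0.2568 -0.0023]
scene screw_mid 0.94 [ 0.5905 -0.2452  0.1714]
scene grip 0.96 [ 0.6005 -0.1842  0.1534]
scene grip 0.16 [ 0.6022 -0.1989  0.0555]
scene panel 0.66 [ 0.5851 -0.2532  0.0032]
top screw_mid 0.87 [ 0.5906 -0.248   0.1748]
top grip 0.92 [ 0.6033 -0.1847  0.1546]
top panel 0.93 [ 0.5876 -0.2579 -0.0012]
scene screw_mid 0.57 [ 0.5907 -0.2429  0.1737]
scene grip 0.91 [ 0.6039 -0.1859  0.1511]
scene panel 0.71 [ 0.5863 -0.2496  0.0048]
top screw_mid 0.65 [ 0.5888 -0.2465  0.1738]
top grip 0.76 [ 0.6079 -0.1854  0.153 ]
top panel 0.89 [ 0.5883 -0.2531 -0.0044]
scene screw_mid 0.67 [ 0.5899 -0.2456  0.1759]
scene grip 0.88 [ 0.6004 -0.1877  0.1528]
scene panel 0.79 [ 0.5891 -0.2515  0.0007]
spot jar_a top 0.84 [0.6866 0.2833 0.0046] [153. 156.]
spot jar_a top 0.57 [0.6608 0.1339 0.0047] [194. 160.]
spot jar_b top 0.84 [0.6866 0.2833 0.0046] [153. 156.]
spot jar_b top 0.57 [0.6608 0.1339 0.0047] [194. 160.]
spot bangle top 0.57 [0.6652 0.2069 0.0107] [174. 159.]
spot mallet top 0.96 [ 0.567   0.4644 -0.0042] [102. 191.]
spot pliers top 0.76 [ 0.5943 -0.0629 -0.0029] [250. 175.]
spot pliers top 0.7 [ 0.588  -0.2481  0.1772] [310. 159.]
spot jar_a scene 0.87 [0.6781 0.2805 0.0104] [371. 224.]
spot jar_a scene 0.63 [0.6568 0.1313 0.0054] [333. 235.]
spot jar_a scene 0.36 [ 0.5497  0.2318 -0.0011] [337. 211.]
spot jar_b scene 0.87 [0.6781 0.2805 0.0104] [371. 224.]
spot jar_b scene 0.63 [0.6568 0.1313 0.0054] [333. 235.]
spot jar_b scene 0.36 [ 0.5497  0.2318 -0.0011] [337. 211.]
spot bangle scene 0.45 [0.6636 0.2074 0.0039] [352. 230.]
spot mallet scene 0.6 [ 0.5745  0.4641 -0.005 ] [389. 198.]
spot pliers scene 0.76 [ 0.598  -0.063  -0.0048] [274. 246.]
```

View pics/top1.png

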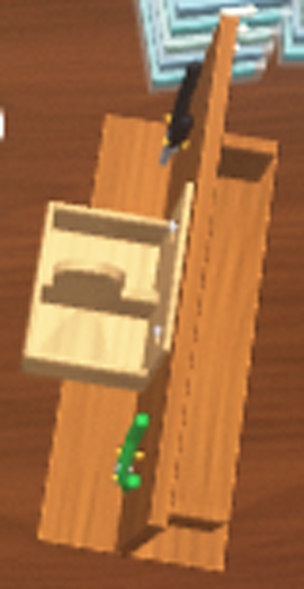

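View pics/sc1.png

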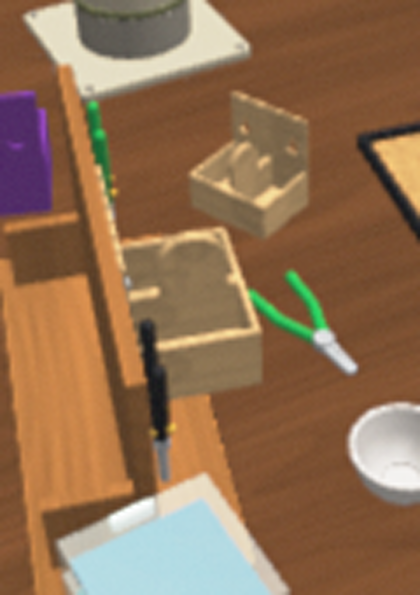

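The crops show the caddy with its grip tab at about (88,275) in the top crop. The screw heads are bright spots at (173,226) and (157,330), and the base's front edge runs from (107,115) to (38,540).

```bash
cat >> h.py <<'E'
def bp(cam,u,v,z):
    m=r.camera_model(cam);T=np.array(m["T"]);d=T[:3,:3]@np.array([(u-m["cx"])/m["fx"],-(v-m["cy"])/m["fy"],-1]);o=T[:3,3]
    return o+d*(z-o[2])/d[2]
E
python3 - <<'E'
from h import *
def line(n,a,b,z,c="top",o=(265,85),s=3.8):
    A,B=[bp(c,o[0]+(p[0]+.5)/s-.5,o[1]+(p[1]+.5)/s-.5,z) for p in(a,b)]
    d=A-B; print(n,A.round(4),B.round(4),"len",np.linalg.norm(d).round(4),"yaw",np.degrees(np.arctan2(d[1],d[0])).round(2))
line("basefront",(107,115),(38,540),.012)
line("boardtop front",(222,14),(152,520),.230)
line("boardtop back",(240,14),(168,520),.230)
line("screws",(173,226),(157,330),.173)
line("wallfront",(50,203),(24,360),.12)
line("backplate top",(190,183),(168,348),.21)
line("tray L",(213,211),(187,358),.018,o=(0,0),s=1.5)
line("tray R",(316,220),(297,368),.018,o=(0,0),s=1.5)
E
```

```text
basefront [ 0.8088 -0.2338  0.012 ] [ 0.4023 -0.1365  0.012 ] len 0.418 yaw -13.46
boardtop front [ 0.7932 -0.3006  0.23  ] [ 0.3893 -0.2067  0.23  ] len 0.4146 yaw -13.09
boardtop back [ 0.7923 -0.315   0.23  ] [ 0.3886 -0.2185  0.23  ] len 0.415 yaw -13.44
screws [ 0.6365 -0.2552  0.173 ] [ 0.5492 -0.2339  0.173 ] len 0.0899 yaw -13.73
wallfront [ 0.6823 -0.1611  0.12  ] [ 0.5438 -0.1284  0.12  ] len 0.1423 yaw -13.26
backplate top [ 0.6588 -0.265   0.21  ] [ 0.5245 -0.2346  0.21  ] len 0.1377 yaw -12.75
tray L [0.741  0.3183 0.018 ] [0.393  0.3756 0.018 ] len 0.3527 yaw -9.34
tray R [0.7031 0.0722 0.018 ] [0.3554 0.1277 0.018 ] len 0.3522 yaw -9.07
```

Call:
arm_command --xyz '[[0.01,0.01,0.035],[0.03,0.03,0.065],[0.055,0.053,0.09],[0.08,0.078,0.1],[0.105,0.102,0.1],[0.13,0.126,0.1],[0.155,0.151,0.1],[0.18,0.175,0.1],[0.205,0.199,0.1],[0.23,0.224,0.1],[0.255,0.248,0.1],[0.28,0.272,0.1],[0.305,0.296,0.1],[0.33,0.321,0.1],[0.355,0.345,0.1],[0.38,0.369,0.1],[0.405,0.394,0.1],[0.42,0.408,0.1],[0.426,0.414,0.1],[0.426,0.414,0.1]]' --rot '[[0,0,0],[0,0,0.05],[0,0,0.11],[0,0,0.18],[0,0,0.25],[0,0,0.32],[0,0,0.39],[0,0,0.46],[0,0,0.53],[0,0,0.6],[0,0,0.67],[0,0,0.74],[0,0,0.81],[0,0,0.88],[0,0,0.94],[0,0,0.99],[0,0,1.03],[0,0,1.05],[0,0,1.05],[0,0,1.05]]' --grip 1

```text
time: 4.17
ee_pos: [0.6044, -0.1831, 0.3221]
eef_rot: [0.784, 0.621, 0.0, -0.001]
ft_force: [-0.8, 0.5, 0.8]
width: 0.0869
grip_force: 0.0
```

Call:
arm_command --xyz '[[-0.0003,-0.001,-0.025],[-0.0003,-0.001,-0.05],[-0.0003,-0.001,-0.075],[-0.0003,-0.001,-0.1],[-0.0003,-0.001,-0.12],[-0.0003,-0.001,-0.14],[-0.0003,-0.001,-0.155],[-0.0003,-0.001,-0.165],[-0.0003,-0.001,-0.175],[-0.0003,-0.001,-0.182],[-0.0003,-0.001,-0.187],[-0.0003,-0.001,-0.187],[-0.0003,-0.001,-0.187],[-0.0003,-0.001,-0.187]]' --rot '[[0,0,0],[0,0,0],[0,0,0],[0,0,0],[0,0,0],[0,0,0],[0,0,0],[0,0,0],[0,0,0],[0,0,0],[0,0,0],[0,0,0],[0,0,0],[0,0,0]]'

```text
time: 5.33
ee_pos: [0.6035, -0.1864, 0.1364]
eef_rot: [0.784, 0.62, 0.0, 0.0]
ft_force: [0.2, 0.5, 0.7]
width: 0.0872
grip_force: 0.0
```

```bash
python3 - <<'E'
from h import *
s=r.read_state();print(s["ee_pos"],s["ft_force"],s["time"])
save("scene","sc2.png",(185,130,305,300),3.5)
spot("grip","scene");spot("hole_mid","scene")
E
```

```text
[ 0.60354769 -0.18636634  0.1363543 ] [0.24951628 0.54559887 0.73833102] 5.3333
spot grip scene 0.96 [ 0.6013 -0.1863  0.1521] [239. 222.]
spot grip scene 0.8 [ 0.3932 -0.0336  0.0642] [254. 195.]
spot grip scene 0.6 [ 0.2076 -0.2664  0.0879] [177. 182.]
spot grip scene 0.56 [ 0.3367 -0.5035  0.0611] [120. 227.]
spot hole_mid scene 0.94 [ 0.3093 -0.5406  0.0682] [106. 224.]
spot hole_mid scene 0.93 [ 0.2725 -0.2896  0.0959] [176. 191.]
spot hole_mid scene 0.7 [ 0.5965 -0.2515  0.1548] [217. 227.]
spot hole_mid scene 0.6 [0.3755 0.0101 0.0667] [263. 189.]
spot hole_mid scene 0.38 [ 0.5999 -0.1989  0.0566] [236. 247.]
spot hole_mid scene 0.38 [ 0.5724  0.467  -0.0055] [389. 197.]
```

View pics/sc2.png

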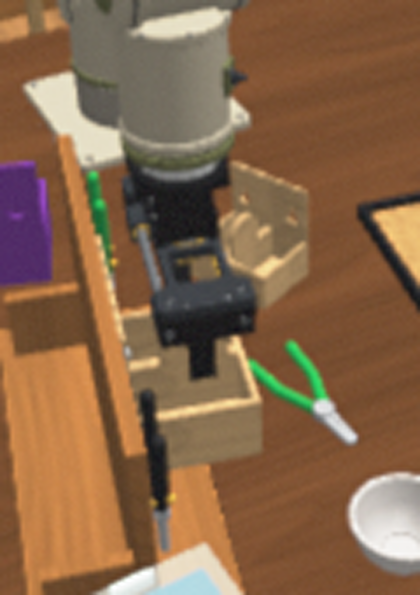

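The gripper stands over the bin, with one finger at about (202,360), and is clear of the panel. I'll close gently.

Call:
arm_command --xyz '[[0,0,0],[0,0,0],[0,0,0],[0,0,0],[0,0,0],[0,0,0],[0,0,0],[0,0,0],[0,0,0],[0,0,0]]' --rot '[[0,0,0],[0,0,0],[0,0,0],[0,0,0],[0,0,0],[0,0,0],[0,0,0],[0,0,0],[0,0,0],[0,0,0]]' --grip 0 --squeeze 5

```text
time: 6.32
ee_pos: [0.6031, -0.1863, 0.1356]
eef_rot: [0.785, 0.62, 0.0, 0.0]
ft_force: [0.9, -0.5, -0.1]
width: 0.0283
grip_force: 0.0
```

Call:
arm_command --xyz '[[0,0,0],[0,0,0],[0,0,0],[0,0,0],[0,0,0],[0,0,0],[0,0,0],[0,0,0]]' --rot '[[0,0,0],[0,0,0],[0,0,0],[0,0,0],[0,0,0],[0,0,0],[0,0,0],[0,0,0]]'

```text
time: 6.98
ee_pos: [0.6038, -0.1859, 0.1357]
eef_rot: [0.784, 0.62, 0.001, 0.0]
ft_force: [5.3, 1.5, -3.1]
width: 0.0102
grip_force: 5.0
```

Call:
arm_command --xyz '[[0.001,-0.0002,0],[0.001,-0.0002,0],[0.001,-0.0002,0]]' --rot '[[0,0,0],[0,0,0],[0,0,0]]'

```text
time: 7.23
ee_pos: [0.6042, -0.1863, 0.1356]
eef_rot: [0.784, 0.62, 0.0, -0.0]
ft_force: [1.3, 1.4, -0.3]
width: 0.0099
grip_force: 5.0
```

Call:
arm_command --xyz '[[0,0,0],[0,0,0],[0,0,0],[0,0,0]]' --rot '[[0,0,0],[0,0,0],[0,0,0],[0,0,0]]' --squeeze 30

```text
time: 7.57
ee_pos: [0.6042, -0.1863, 0.1356]
eef_rot: [0.784, 0.62, 0.0, -0.0]
ft_force: [2.2, 2.3, -0.5]
width: 0.01
grip_force: 30.0
```

Call:
arm_command --xyz '[[0,0,0.002],[0,0,0.004],[0,0,0.006],[0,0,0.006]]' --rot '[[0,0,0],[0,0,0],[0,0,0],[0,0,0]]'

```text
time: 7.9
ee_pos: [0.6041, -0.1864, 0.1413]
eef_rot: [0.784, 0.62, 0.0, -0.0]
ft_force: [4.0, 1.7, -4.6]
width: 0.0095
grip_force: 30.0
```

Call:
arm_command --xyz '[[0.0005,0,0.002],[0.0005,0,0.004],[0.0005,0,0.006],[0.0005,0,0.006]]' --rot '[[0,0,0],[0,0,0],[0,0,0],[0,0,0]]'

```text
time: 8.23
ee_pos: [0.6042, -0.1867, 0.1479]
eef_rot: [0.785, 0.62, -0.0, -0.0]
ft_force: [0.4, 0.8, -2.1]
width: 0.0099
grip_force: 30.0
```

Call:
arm_command --xyz '[[0,0,0.002],[0,0,0.004],[0,0,0.006],[0,0,0.006],[0,0,0.006],[0,0,0.006]]' --rot '[[0,0,0],[0,0,0],[0,0,0],[0,0,0],[0,0,0],[0,0,0]]'

```text
time: 8.73
ee_pos: [0.6046, -0.1868, 0.1536]
eef_rot: [0.785, 0.62, -0.0, 0.0]
ft_force: [0.1, 0.0, -4.4]
width: 0.0097
grip_force: 30.0
```

```bash
python3 - <<'E'
from h import *
for i in range(3):
  for c in("scene","top"):
    r.camera(c)
    for l in("screw_mid","hole_mid","grip"):
      for d in r.spot_point(l,c):
        P=w(c,d["at"])
        if np.hypot(P[0]-.6,P[1]+.22)<.07: print(c,l,round(d["conf"],2),P.round(4))
s=r.read_state();print(s["time"],s["ee_pos"],s["ft_force"],s["torque"])
save("top","top3.png",(265,85,345,240),3.8)
E
```

```text
scene screw_mid 0.9 [ 0.5898 -0.2454  0.1711]
scene hole_mid 0.58 [ 0.5907 -0.2519  0.1726]
scene hole_mid 0.49 [ 0.5984 -0.1888  0.1716]
scene grip 0.64 [ 0.5988 -0.1869  0.171 ]
top grip 0.67 [ 0.6027 -0.1877  0.1719]
scene screw_mid 0.66 [ 0.5914 -0.2441  0.171 ]
scene hole_mid 0.55 [ 0.5917 -0.2498  0.1737]
scene grip 0.93 [ 0.5994 -0.183   0.1719]
top grip 0.63 [ 0.6037 -0.1851  0.1707]
scene screw_mid 0.95 [ 0.5905 -0.2451  0.1703]
scene hole_mid 0.57 [ 0.5903 -0.2516  0.1738]
scene grip 0.67 [ 0.5992 -0.184   0.1693]
top grip 0.71 [ 0.6061 -0.1859  0.1705]
9.9333 [ 0.60461319 -0.18648951  0.15356736] [ 0.01742842  1.04619896 -2.92752892] [ 0.09208693 -0.0816792  -0.0188845 ]
```

Call:
arm_command --xyz '[[0.0005,0.002,0],[0.001,0.004,0],[0.0015,0.006,0],[0.0015,0.006,0]]' --rot '[[0,0,0],[0,0,0],[0,0,0],[0,0,0]]'

```text
time: 10.32
ee_pos: [0.6063, -0.1796, 0.1536]
eef_rot: [0.784, 0.62, 0.0, -0.0]
ft_force: [0.6, -0.8, -3.1]
width: 0.0098
grip_force: 30.0
```

No resistance, so I'll keep drawing it off.

Call:
arm_command --xyz '[[0.0005,0.002,0],[0.001,0.004,0],[0.0015,0.006,0],[0.002,0.008,0],[0.0024,0.01,0],[0.0024,0.01,0]]' --rot '[[0,0,0],[0,0,0],[0,0,0],[0,0,0],[0,0,0],[0,0,0]]'

```text
time: 10.82
ee_pos: [0.6087, -0.1698, 0.1536]
eef_rot: [0.784, 0.62, 0.0, -0.0]
ft_force: [-0.0, -0.1, -3.7]
width: 0.0098
grip_force: 30.0
```

Call:
arm_command --xyz '[[0.001,0.004,0],[0.002,0.01,0],[0.004,0.018,0],[0.006,0.026,0.002],[0.008,0.036,0.005],[0.01,0.048,0.01],[0.01,0.062,0.015],[0.009,0.078,0.02],[0.006,0.095,0.02],[0.002,0.112,0.02],[-0.004,0.13,0.02],[-0.011,0.148,0.02],[-0.018,0.166,0.02],[-0.026,0.184,0.02],[-0.034,0.202,0.02],[-0.042,0.22,0.02],[-0.048,0.236,0.02],[-0.053,0.248,0.02],[-0.056,0.256,0.02],[-0.057,0.26,0.02]]' --rot '[[0,0,0],[0,0,0],[0,0,0],[0,0,0],[0,0,0],[0,0,0],[0,0,0],[0,0,0.01],[0,0,0.015],[0,0,0.02],[0,0,0.025],[0,0,0.03],[0,0,0.035],[0,0,0.04],[0,0,0.045],[0,0,0.05],[0,0,0.055],[0,0,0.06],[0,0,0.065],[0,0,0.07]]'

```text
time: 12.48
ee_pos: [0.551, 0.0909, 0.1737]
eef_rot: [0.762, 0.648, 0.0, 0.0]
ft_force: [-0.5, -0.4, -3.3]
width: 0.0098
grip_force: 30.0
```

Call:
arm_command --xyz '[[-0.002,0.005,0],[-0.005,0.014,0],[-0.01,0.028,0],[-0.016,0.045,0],[-0.022,0.063,0],[-0.028,0.081,0],[-0.035,0.1,0],[-0.041,0.118,0],[-0.047,0.135,0],[-0.052,0.148,-0.003],[-0.055,0.155,-0.008],[-0.055,0.157,-0.015],[-0.055,0.157,-0.025],[-0.055,0.157,-0.036],[-0.055,0.157,-0.047],[-0.055,0.157,-0.057],[-0.055,0.157,-0.065],[-0.055,0.157,-0.07],[-0.055,0.157,-0.073],[-0.055,0.157,-0.073]]' --rot '[[0,0,0],[0,0,0],[0,0,0],[0,0,0],[0,0,0],[0,0,0],[0,0,0],[0,0,0],[0,0,0],[0,0,0],[0,0,0],[0,0,0],[0,0,0],[0,0,0],[0,0,0],[0,0,0],[0,0,0],[0,0,0],[0,0,0],[0,0,0]]'

```text
time: 14.15
ee_pos: [0.4964, 0.2463, 0.1]
eef_rot: [0.762, 0.647, -0.0, -0.0]
ft_force: [0.5, -0.2, -3.0]
width: 0.0097
grip_force: 30.0
```

```bash
python3 - <<'E'
from h import *
save("scene","sc4.png",(260,100,420,260),3.7)
for l in("caddy","grip","tray"): spot(l,"scene")
s=r.read_state();print(s["time"],s["ee_pos"],s["ft_force"],s["torque"])
E
```

```text
spot caddy scene 0.92 [ 0.2231 -0.2694 -0.0003] [181. 203.]
spot caddy scene 0.81 [ 0.3358 -0.5076 -0.0023] [123. 241.]
spot caddy scene 0.67 [0.4903 0.2328 0.0202] [329. 198.]
spot caddy scene 0.57 [ 0.3869 -0.0269 -0.0006] [256. 208.]
spot grip scene 0.9 [0.4929 0.2474 0.1172] [335. 176.]
spot grip scene 0.87 [ 0.3377 -0.5037  0.0619] [120. 227.]
spot grip scene 0.71 [ 0.3911 -0.0354  0.0612] [254. 196.]
spot grip scene 0.64 [ 0.2133 -0.2671  0.0883] [177. 183.]
spot grip scene 0.62 [0.6551 0.1324 0.0039] [333. 235.]
spot tray scene 0.76 [0.5485 0.2275 0.0008] [336. 211.]
spot tray scene 0.18 [0.3596 0.4496 0.001 ] [351. 172.]
14.35 [0.4968409  0.24669652 0.10112186] [-0.63963932  0.56214796 -3.92471719] [ 0.08901255 -0.08021416  0.0061653 ]
```

View pics/sc4.png

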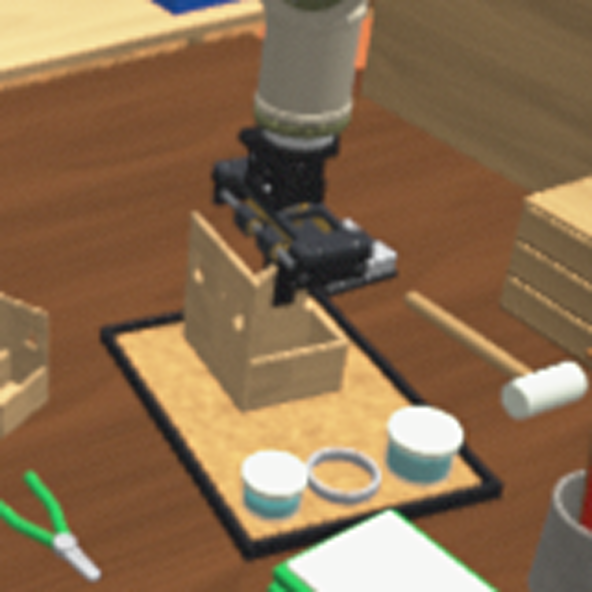

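The caddy hangs level over the near half of the tray, with its corner at about (245,405), well clear of the jars at (273,480) and (424,440). I'll lower it until it makes contact.

Call:
arm_command --xyz '[[0,0,-0.004],[0,0,-0.008],[0,0,-0.011],[0,0,-0.013],[0,0,-0.015],[0,0,-0.0155],[0,0,-0.0155]]' --rot '[[0,0,0],[0,0,0],[0,0,0],[0,0,0],[0,0,0],[0,0,0],[0,0,0]]'

```text
time: 14.93
ee_pos: [0.4964, 0.2465, 0.0849]
eef_rot: [0.762, 0.647, -0.0, -0.0]
ft_force: [-0.5, 0.2, -3.2]
width: 0.0099
grip_force: 30.0
```

Call:
arm_command --xyz '[[0,0,-0.0005],[0,0,-0.001],[0,0,-0.0015],[0,0,-0.002],[0,0,-0.002],[0,0,-0.002]]' --rot '[[0,0,0],[0,0,0],[0,0,0],[0,0,0],[0,0,0],[0,0,0]]'

```text
time: 15.43
ee_pos: [0.4965, 0.2465, 0.0831]
eef_rot: [0.762, 0.647, 0.0, 0.0]
ft_force: [0.5, 0.4, -2.5]
width: 0.0098
grip_force: 30.0
```

Call:
arm_command --xyz '[[0,0,-0.0005],[0,0,-0.001],[0,0,-0.001],[0,0,-0.001],[0,0,-0.001]]' --rot '[[0,0,0],[0,0,0],[0,0,0],[0,0,0],[0,0,0]]'

```text
time: 15.85
ee_pos: [0.4966, 0.2466, 0.0828]
eef_rot: [0.762, 0.647, 0.0, 0.0]
ft_force: [-3.2, -2.7, 5.1]
width: 0.0102
grip_force: 30.0
```

It's down. Ease the grip first, then open.

Call:
arm_command --xyz '[[0,0,0],[0,0,0],[0,0,0],[0,0,0]]' --rot '[[0,0,0],[0,0,0],[0,0,0],[0,0,0]]' --squeeze 3

```text
time: 16.18
ee_pos: [0.4966, 0.2468, 0.0823]
eef_rot: [0.762, 0.647, 0.0, 0.0]
ft_force: [-1.7, -0.4, 3.6]
width: 0.0095
grip_force: 3.0
```

Call:
arm_command --xyz '[[0,0,0],[0,0,0],[0,0,0],[0,0,0],[0,0,0],[0,0,0]]' --rot '[[0,0,0],[0,0,0],[0,0,0],[0,0,0],[0,0,0],[0,0,0]]' --grip 0.6

```text
time: 16.68
ee_pos: [0.4965, 0.2465, 0.082]
eef_rot: [0.762, 0.647, 0.0, 0.0]
ft_force: [0.5, -0.2, -0.4]
width: 0.0418
grip_force: 0.0
```

Call:
arm_command --xyz '[[0,0,0.01],[0,0,0.025],[0,0,0.045],[0,0,0.07],[0,0,0.1],[0,0,0.13],[0,0,0.16],[0,0,0.18],[0,0,0.19],[0,0,0.19]]' --rot '[[0,0,0],[0,0,0],[0,0,0],[0,0,0],[0,0,0],[0,0,0],[0,0,0],[0,0,0],[0,0,0],[0,0,0]]'

```text
time: 17.52
ee_pos: [0.4972, 0.2471, 0.2746]
eef_rot: [0.762, 0.647, 0.002, 0.001]
ft_force: [0.8, 0.7, -0.1]
width: 0.052
grip_force: 0.0
```

```bash
python3 - <<'E'
from h import *
save("scene","sc5.png",(260,100,420,260),3.7)
for l in("caddy","grip"): spot(l,"scene")
s=r.read_state();print(s["time"],s["ee_pos"],s["ft_force"],s["width"])
E
```

```text
spot caddy scene 0.77 [0.491  0.2338 0.0014] [328. 202.]
spot caddy scene 0.56 [ 0.3902 -0.0257 -0.0017] [256. 208.]
spot caddy scene 0.56 [ 0.2211 -0.2709  0.003 ] [180. 202.]
spot grip scene 0.95 [ 0.2121 -0.2643  0.088 ] [178. 183.]
spot grip scene 0.85 [0.4936 0.2479 0.0993] [334. 180.]
spot grip scene 0.69 [ 0.3919 -0.0355  0.0648] [254. 195.]
spot grip scene 0.66 [ 0.3387 -0.5047  0.0609] [120. 228.]
17.6667 [0.49604043 0.24609552 0.27061806] [-0.1199914  -0.34682393  0.16565218] 0.05240178271376948
```

View pics/sc5.png

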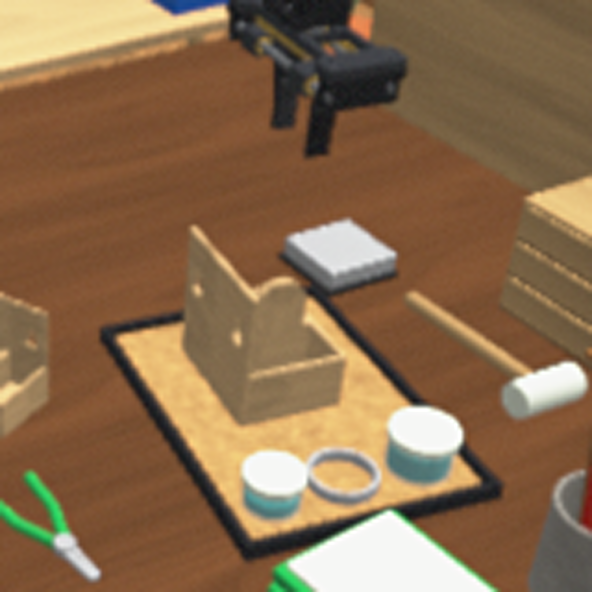

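The caddy stands flat on the lining, with its corner at about (245,420), inside the rim. The gripper is clear above it and nothing else has moved, so I'll hand it in.

```bash
python3 -c "
from bench import r
print(r.close_job())"
```

```text
the job is handed in; nothing more can be done
None
```

The caddy was lifted off its screws, drawn straight out and set down upright on the tray lining with nothing else disturbed; I handed the job in at about 17.7 s, and no verdict came back.

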